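# Weigh the basket of sprockets on the spring scale

## Robot

A 6-joint arm with a two-finger parallel gripper is mounted at the origin on the work surface. World frame = base frame: x ahead of the robot, y to its left, z up, the work surface at z = 0. Lengths are in m, angles in rad, forces in N, time in s.
With the tool pointing down it reaches from about 0.275 to 0.875 m from the base axis. Payload 12.5 kg.
Tool frame: the origin (TCP) lies between the finger pads; the fingertips stand 14 mm ahead of it and the grasp point (between the pads) lies 5 mm behind it (arm.finger_overhang is the distance from the TCP to the fingertips, in m); z points along the fingers, y is the line along which they close (so a half turn about z gives the same grasp; the last joint's range is limited). The gripper opens to 85 mm and grips with 20 to 120 N. Pads are 22 mm wide; open, the fingers measure 114 mm over their backs; the gripper's body (76 mm by 85 mm) begins 54 mm behind the grasp point. The pads swing forward as they close: fully open they stand 13 mm farther back than shut.
Start: joints at [1.173, 0.351, 1.652, -0, 1.139, -0.085], TCP at [0.169, 0.523, 0.245] pointing down, gripper open.
Joint ranges: [-2.75, 2.75], [-0.79, 2.1], [0.01, 2.65], [-1.57, 4.71], [0.07, 3.14], [-2.87, 2.87]. Speed limits (rad/s): [2.22, 2.22, 2.79, 3.14, 3.14, 3.14].

## Interface

Orientations are given as a unit quaternion [x, y, z, w].
In Python, from bench import arm gives the robot as it stands.
- The arm moves only by the shell command python3 -m jog 'ROWS' [OPENING] [FORCE]. ROWS is JSON, a list that holds one entry, the list of rows, each a list of 4 numbers: the shift along the tool's x, y, z normalised to -1 to 1, where 1 is 400 mm, then the turn about the tool's z normalised to -1 to 1, where 1 is 180 degrees. In form: [[[tx, ty, tz, spin], ...]]. A call has 1 to 12 rows; each row is the pose to reach, as a shift and turn from the pose commanded when the call began, along the tool's axes at that moment, turning the shorter way round; what a row does not reach only later rows make up. A row lasts 1/8 s, in which the tool goes at most 62.5 mm and 10.7 degrees, less where a joint would pass 70% of its speed; a pose out of reach is approached as far as the arm can. A call with a number of a shift or a turn outside -1 to 1 is refused whole. A call with a gripper value outside its range is refused whole. OPENING is the gripper's target within -1 to 1 (fully open at 1, half-way at 0, shut at -1), set as the call begins (- or left out, the last holds). The fingers move at their own pace and stop on an object; FORCE is the grip in N (left out, the last holds). Time passes only in rows, so rows that repeat a pose let the fingers close. It gives the time, the measured TCP pose, the force, the opening and the grip force at its end, in the units of the state.
- arm.get_state(): the state, without advancing time (a new reading comes with each control period).
- arm.get_image(name): name is "scene" or "top" or "wrist"; returns a dict with "image" (400x640x3 uint8, red, green, blue), "intrinsics" (3x3 intrinsics, pixels), "extrinsics" (4x4, takes a point from world to camera coordinates); the wrist camera has in their place "T_tool_cam" (4x4, takes a point from camera to tool coordinates, whose origin is the TCP and whose axes are the flange's). Camera axes: x right, y down, z forward; pixel columns grow to the right and rows downward; lengths in m; the calibration is good to about 2 mm. A picture is of the moment at which its call begins: read the wrist's pose just before it. There is no depth.
- arm.sign_off(): hands the job in; it is judged then, once.
The state is a dict: "t": time; "joint_pos": joint angles; "joint_velocities": joint speeds; "joint_efforts": joint torques, N m; "ee_pos": TCP position; "orientation": TCP orientation; "wrist_force": force on the tool from outside, world axes, zero at the start; "ft_torque": the same for the moment, N m; "gripper_width": finger opening in m; "finger_force": force on a finger pad.
Only numpy, scipy, OpenCV 4.12 (cv2) and the standard library are available. Lean on these libraries where they do the work, as an engineer would, in place of code of your own. Each camera call takes 0.05 s, during which the arm holds its last target. There are 200 camera calls.

## Task

Weigh the blue basket of sprockets: carry it to the bench scale, hang it by its wire bail on the sprung hook, and let its weight down slowly so that the pointer sinks without a jerk; then let go and leave it hanging at rest. Leave the orange basket where it stands.

Things in the scene. Friction and masses are not known exactly. Their poses are not given: they have to be found in the camera images.
- blue_basket: To weigh: blue tray 110 (x) x 130 (y) x 70 mm with two steel sprocket clusters, 0.42-0.68 kg. Origin: centre of underside, z up. Rigid 8 mm wire bail in its y-z plane, legs at y about +-55; top bar's middle (rod centre) at y 0, z 150, ends 12 lower; the hook enters under it along x. Black grip block 28 x 28 above the middle, sides along x, y, z 170 to 215: grip it from above. Same turned half round.
- orange_basket: A basket of the same shape and sizes (tray 110 x 130 x 70 mm, bail, grip block to 215 mm) in orange, holding black rubber brake blocks; not the one to weigh. Origin: centre of underside, z up, y along its longer side.
- hook_seat (a point): Lowest point of the hook's upper surface, where the bar rests; 225 mm above the table unloaded, sinks with the hook. z up, x level from the hook's free red tip to the green column. The hook, a 10 mm rod along x, is a V open upwards: tip 23 mm before the seat and arm 23 mm behind it both top out 18 mm above it. Enter over the tip along +x. Column 113 mm behind the seat, 250 mm high; nothing above.
- scale_hook (a joint): How far the sprung hook and its red pointers have sunk, in m: 0 unloaded, 0.05 at the lower stop. It starts to sink at about 0.6 N, then 5.6 mm per newton: the basket's full weight gives 0.020 to 0.034. Lightly damped: a load let go at the top falls with a jerk.
Mind the look-alikes: they are no part of the job. What is shaped like the blue_basket but turquoise is not meant.

How it is judged:
On the way:
1. the blue basket is lifted clear of the table (height (world z) of blue_basket above 0.03 m), for 0.2 s.
At the end, for the whole second after the job is handed in: The blue basket hangs by its bail's middle (within 25 mm along its x and y; hook seat 122 to 158 mm above its underside) on the hook, within 12 degrees of upright, at rest (under 30 mm/s, 0.3 rad/s), the hook sunk over 10 mm and still (under 10 mm/s) (x of hook_seat in the frame of blue_basket between -0.025 and 0.025 m and y of hook_seat in the frame of blue_basket between -0.025 and 0.025 m and z of hook_seat in the frame of blue_basket between 0.122 and 0.158 m and angle between blue_basket's own z axis and vertical below 0.21 rad and value of joint scale_hook above 0.01 m and velocity of joint scale_hook between -0.01 and 0.01 m/s and linear speed of blue_basket below 0.03 m/s and angular speed of blue_basket below 0.3 rad/s); the robot touches nothing.
It fails at once if the hook sinks faster than 0.24 m/s (the load was dropped on it) (velocity of joint scale_hook above 0.24 m/s).
It fails at once if the orange basket is moved more than 20 mm (distance of orange_basket from where it was at the start of the episode above 0.02 m).
It also fails if it takes over 48 s, if anything falls off the work surface, if the arm or the gripper's body presses on something with over 40 N, if the wrist force passes 120 N, or if a joint passes its speed limit or range.

## Working session

There is one attempt and no reset: what is moved stays moved. The work goes in short steps, Python scripts to look and compute and a shell command to move; the robot and the scene stay as the last step left them, time stands still between calls to the robot, and variables do not carry over. Pictures are saved under pics/ and viewed, at most 10 in all, crops included, and the job is handed in when it is done.

```bash
mkdir -p pics; cat > h.py <<'E'
import numpy as np, cv2
from bench import arm
from scipy.spatial.transform import Rotation as R
def cam(name):
    s=arm.get_state(); d=arm.get_image(name); K=np.array(d['intrinsics'])
    if name=='wrist':
        T=np.eye(4);T[:3,:3]=R.from_quat(s['orientation']).as_matrix();T[:3,3]=s['ee_pos']
        E=np.linalg.inv(T@np.array(d['T_tool_cam']))
    else: E=np.array(d['extrinsics'])
    return d['image'],K,E
def save(n,im): cv2.imwrite(n,im[:,:,::-1])
def ray(K,E,u,v,z):
    Ei=np.linalg.inv(E); o=Ei[:3,3]; d=Ei[:3,:3]@np.linalg.inv(K)@[u,v,1]
    return o+d*(z-o[2])/d[2]
def proj(K,E,p):
    q=K@(E@np.append(p,1))[:3]; return q[:2]/q[2]
E
python3 - <<'E'
from h import *
import pickle
s=arm.get_state();print(s)
o={}
for n in('top','scene'):
    o[n]=cam(n);save(f'pics/{n}0.png',o[n][0]);print(n,np.linalg.inv(o[n][2])[:3].round(3))
pickle.dump(o,open('c0.pkl','wb'))
E
```

```text
{'t': 0.0, 'joint_pos': array([ 1.17338733e+00,  3.51295546e-01,  1.65242813e+00, -2.98858170e-05,
        1.13908253e+00, -8.46125053e-02]), 'joint_velocities': array([ 0.00122514, -0.00050769,  0.0015538 , -0.00128079, -0.00032676,
        0.00073199]), 'joint_efforts': array([ 3.62469891e-04, -5.06101620e+01, -2.91403788e+01, -6.22103175e-05,
        4.33319117e-03, -3.23022164e-05]), 'ee_pos': array([0.16911335, 0.5230259 , 0.24472439]), 'orientation': array([ 1.55755219e-01,  9.87795497e-01, -5.92475513e-04, -1.31651593e-04]), 'wrist_force': array([0.02718441, 0.08751521, 0.08310709]), 'ft_torque': array([-0.03830918, -0.05915733,  0.02609169]), 'finger_force': 0.0, 'gripper_width': 0.08519206955571874}
top [[-0.019 -0.994  0.111  0.417]
 [-1.     0.016 -0.027  0.021]
 [ 0.025 -0.111 -0.993  1.147]]
scene [[-0.571  0.622 -0.536  1.101]
 [ 0.821  0.424 -0.382  0.4  ]
 [-0.011 -0.658 -0.753  0.945]]
```

View pics/top0.png

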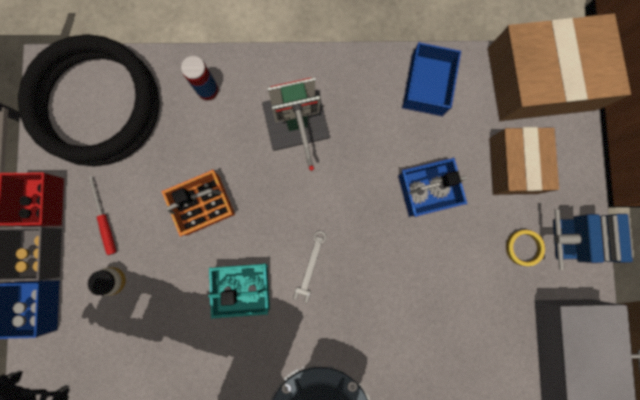

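View pics/scene0.png

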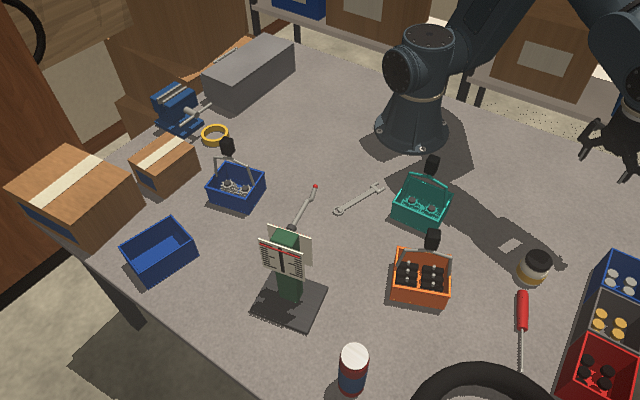

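The top view shows these candidates: the blue basket with sprockets and a black grip block at (433,187), an empty blue tray without a bail at (432,78), the turquoise look-alike at (240,288), the orange basket at (198,202) and blue bins at (20,308). I choose (433,187). The hook's red tip is at about (311,168) in top and (315,186) in scene. I'll check the choice in a close crop.

```bash
python3 - <<'E'
from h import *
import pickle
o=pickle.load(open('c0.pkl','rb'))
t=o['top'][0];s=o['scene'][0]
def c(im,x,y,w=80,h=60): return cv2.resize(im[y:y+h,x:x+w],(400,300),interpolation=cv2.INTER_CUBIC)
save('pics/crop.png',np.vstack([np.hstack([c(t,395,150),c(s,195,130,)]),np.hstack([c(t,255,70,160*2//3,80),c(s,250,170,120,90)])]))
# blue rim rectangle in top
hsv=cv2.cvtColor(t,cv2.COLOR_RGB2HSV)
m=((hsv[...,0]>105)&(hsv[...,0]<130)&(hsv[...,1]>130)).astype(np.uint8);mm=np.zeros_like(m);mm[150:225,390:480]=m[150:225,390:480]
pts=cv2.findNonZero(mm);r=cv2.minAreaRect(pts);print(r)
K,E=o['top'][1:]
W=np.array([ray(K,E,u,v,.07)[:2] for u,v in cv2.boxPoints(r)]);print(W.round(3),W.mean(0),np.linalg.norm(np.diff(W,axis=0),axis=1))
for n in o:
    h=cv2.cvtColor(o[n][0],cv2.COLOR_RGB2HSV)
    red=(((h[...,0]<6)|(h[...,0]>174))&(h[...,1]>120)&(h[...,2]>80)).astype(np.uint8)
    k,_,st,ce=cv2.connectedComponentsWithStats(red)
    print(n,[(st[i].tolist(),ce[i].round(1).tolist()) for i in range(1,k) if 2<st[i][4]<80])
E
```

```text
((431.7353515625, 186.9412078857422), (47.29444885253906, 58.20854949951172), 75.96376037597656)
[[ 0.59  -0.198]
 [ 0.622 -0.337]
 [ 0.51  -0.359]
 [ 0.479 -0.222]] [ 0.55017133 -0.27891697] [0.14245502 0.11404845 0.14091452]
top [([188, 72, 17, 9, 27], [195.8, 78.1]), ([302, 101, 15, 5, 36], [309.7, 103.1]), ([276, 107, 16, 5, 34], [283.1, 108.9]), ([309, 166, 5, 4, 16], [311.0, 167.5])]
scene [([313, 184, 5, 4, 14], [315.0, 185.6]), ([260, 243, 40, 15, 72], [279.7, 250.3]), ([610, 375, 6, 9, 24], [612.5, 379.2]), ([342, 391, 18, 6, 45], [349.9, 394.2])]
```

View pics/crop.png

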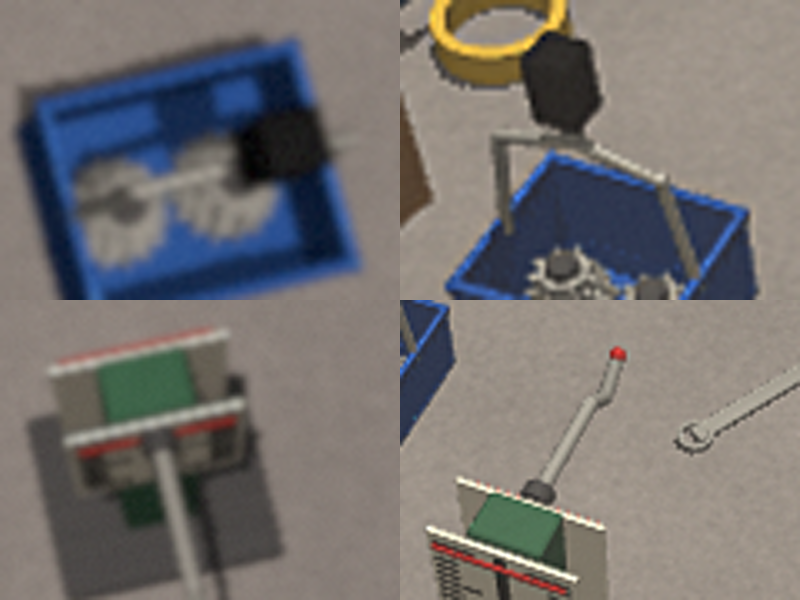

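The crop confirms it: the blue tray holds two grey sprocket clusters, with a bail and a black grip block, centred at about top (452.4,178.6) and scene (227.4,147). The hook's red tip and the green column top, at top (293.5,92.7) and scene (286,237.5), are also clear.

```bash
cat >> h.py <<'E'
def tri(obs):
    A=[]
    for K,E,u,v in obs:
        P=K@E[:3]; A+= [u*P[2]-P[0], v*P[2]-P[1]]
    x=np.linalg.svd(np.array(A))[2][-1]; return x[:3]/x[3]
def goto(p,c=None):
    "tool-frame shift (units of 400mm) from current measured pose to world p"
    s=arm.get_state(); return R.from_quat(s['orientation']).inv().apply(np.array(p)-s['ee_pos'])/.4
def yaw():
    m=R.from_quat(arm.get_state()['orientation']).as_matrix(); return np.degrees(np.arctan2(m[1,1],m[0,1])) # closing axis
E
python3 - <<'E'
from h import *
import pickle
o=pickle.load(open('c0.pkl','rb'));T=o['top'][1:];S=o['scene'][1:]
for n,a,b in(('block',(452.4,178.6),(227.4,147)),('tip',(311,167.5),(315,185.6)),('col',(293.5,92.7),(286,237.5))):
    p=tri([(*T,*a),(*S,*b)]);print(n,p.round(4),(proj(*T,p)-a).round(1),(proj(*S,p)-b).round(1))
print(ray(*T,293.5,92.7,.25), ray(*T,311,167.5,.238))
print('yaw closing',yaw(), R.from_quat(arm.get_state()['orientation']).as_matrix().round(3))
E
```

```text
block [ 0.551  -0.2891  0.1869] [-1.1  0.8] [-1.3 -0.3]
tip [0.5722 0.0121 0.2385] [-0.1  0. ] [-0.1 -0. ]
col [0.7258 0.0469 0.2436] [-0.8  0.5] [-1.1 -0.2]
[0.7246709  0.04505393 0.25      ] [0.57238856 0.0119527  0.238     ]
yaw closing 72.0782549047895 [[-0.951  0.308 -0.   ]
 [ 0.308  0.951 -0.001]
 [ 0.    -0.001 -1.   ]]
```

```bash
python3 -m jog '[[[0,0,-0.15,0],[0,0,-0.29,-0.06],[-0.764,-0.817,-0.29,-0.17],[-0.764,-0.817,-0.29,-0.17],[-0.764,-0.817,-0.29,-0.17],[-0.764,-0.817,-0.29,-0.17],[-0.764,-0.817,-0.29,-0.17],[-0.764,-0.817,-0.29,-0.17],[-0.764,-0.817,-0.29,-0.17],[-0.764,-0.817,-0.29,-0.17],[-0.764,-0.817,-0.29,-0.17]]]' 1 60; python3 -c "
from h import *
print(yaw(),goto([.551,-.287,.36]));print(arm.get_image('wrist')['T_tool_cam'])"
```

```text
t: 1.48
ee_pos: [0.3594, 0.1182, 0.3611]
orientation: [-0.11, 0.994, 0.0, -0.0]
wrist_force: [0.2, 0.3, 0.5]
gripper_width: 0.0851
finger_force: 0.0
102.58506038681747 [-0.24681806 -1.09311655  0.00231179]
[[-1.00628077e-03 -9.59103744e-01 -2.83052992e-01  7.26281341e-02]
 [ 9.99999250e-01 -1.16258031e-03  3.84221747e-04 -2.56207340e-04]
 [-6.97580352e-04 -2.83052394e-01  9.59104194e-01 -1.27853617e-01]
 [ 0.00000000e+00  0.00000000e+00  0.00000000e+00  1.00000000e+00]]
```

```bash
python3 -m jog '[[[-0.247,-1,0,0],[-0.247,-1,0,0],[-0.247,-1,0,0],[-0.247,-1,0,0],[-0.247,-1,0,0],[-0.247,-1,0,0],[-0.247,-1,0,0],[-0.247,-1,0,0],[-0.247,-1,0,0],[-0.247,-1,0,0]]]'; python3 - <<'E'
from h import *
im,K,E=cam('wrist');save('pics/w1.png',im)
import pickle;pickle.dump((im,K,E),open('w1.pkl','wb'))
print(goto([.551,-.287,.36]),proj(K,E,[.551,-.287,.215]))
E
```

```text
t: 2.78
ee_pos: [0.5438, -0.2486, 0.3617]
orientation: [-0.111, 0.994, -0.0, 0.0]
wrist_force: [-0.9, 0.6, 0.4]
gripper_width: 0.0854
finger_force: 0.0
[ 0.00323007 -0.09705255  0.00434826] [279.94020976 185.3059318 ]
```

View pics/w1.png

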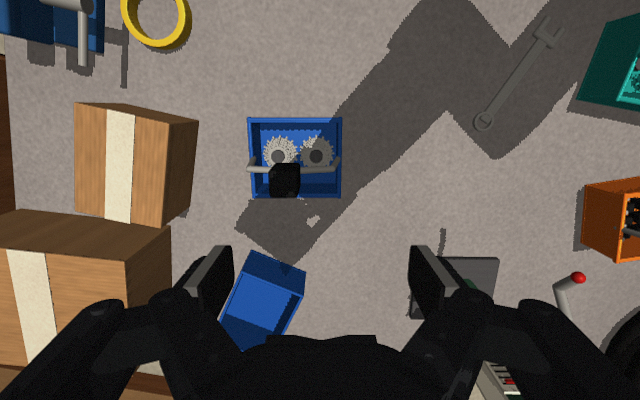

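The wrist view shows the blue basket with its grip block spanning about (271–300, 163–197). The tray edges lie parallel to the image axes, so the yaw is right. Next I fit the block silhouette.

```bash
cat >> h.py <<'E'
from scipy.optimize import least_squares
def fitblock(im,K,E,roi,guess,th=45,z0=.17):
    x0,y0,x1,y1=roi; m=(im[y0:y1,x0:x1].max(2)<th).astype(np.uint8)
    m=cv2.morphologyEx(m,cv2.MORPH_OPEN,np.ones((9,9),np.uint8))
    x,y,w,h=cv2.boundingRect(m); bb=np.array([x+x0,y+y0,x+x0+w,y+y0+h]); print('bbox',bb)
    a=np.radians(yaw()-90); c,s=np.cos(a),np.sin(a)
    def bbox(p,dz=0):
        q=np.array([proj(K,E,[p[0]+c*i-s*j,p[1]+s*i+c*j,z+dz]) for i in(-.014,.014) for j in(-.014,.014) for z in(z0,z0+.045)])
        return np.r_[q.min(0),q.max(0)]
    r=least_squares(lambda p:bbox(p)-bb,guess); print('fit',r.x.round(4),'res',r.fun.round(1)); return r.x
E
python3 - <<'E'
from h import *
import pickle
im,K,E=pickle.load(open('w1.pkl','rb'))
p=fitblock(im,K,E,(262,158,310,203),[.551,-.287])
hsv=cv2.cvtColor(im,cv2.COLOR_RGB2HSV)
m=((hsv[...,0]>105)&(hsv[...,0]<130)&(hsv[...,1]>130)).astype(np.uint8);mm=np.zeros_like(m);mm[105:215,235:355]=m[105:215,235:355]
r=cv2.minAreaRect(cv2.findNonZero(mm));W=np.array([ray(K,E,u,v,.07)[:2] for u,v in cv2.boxPoints(r)])
print(r,W.round(3),W.mean(0).round(4)); d=W[1]-W[0];print(np.degrees(np.arctan2(d[1],d[0])),yaw())
print(goto([*p,.30]),goto([*p,.20]))
E
```

```text
bbox [269 163 300 198]
fit [ 0.5499 -0.2839] res [-1.  -0.9  1.2  0.9]
((294.0, 157.0), (80.0, 94.0), 90.0) [[ 0.507 -0.36 ]
 [ 0.479 -0.235]
 [ 0.59  -0.207]
 [ 0.621 -0.343]] [ 0.5491 -0.2863]
102.72941458145432 102.76779657926191
[ 0.00431058 -0.08880311  0.15434582] [ 0.00441028 -0.08874183  0.40434579]
```

```bash
python3 -m jog '[[[0.004,-0.09,0.08,0],[0.004,-0.09,0.15,0],[0.004,-0.09,0.25,0],[0.004,-0.09,0.34,0],[0.004,-0.09,0.40,0],[0.004,-0.09,0.424,0],[0.004,-0.09,0.424,0],[0.004,-0.09,0.424,0]]]'; python3 -m jog '[[[0,0,0,0],[0,0,0,0],[0,0,0,0],[0,0,0,0],[0,0,0,0],[0,0,0,0],[0,0,0,0],[0,0,0,0]]]' -1 70
```

```text
t: 3.82
ee_pos: [0.5504, -0.2859, 0.193]
orientation: [-0.11, 0.994, -0.001, 0.001]
wrist_force: [-0.6, 0.5, 1.1]
gripper_width: 0.0858
finger_force: 0.0
t: 4.82
ee_pos: [0.55, -0.2856, 0.1919]
orientation: [-0.11, 0.994, 0.0, 0.0]
wrist_force: [-1.0, 4.7, 4.6]
gripper_width: 0.0273
finger_force: 70.5
```

```bash
python3 -m jog '[[[0,0,-0.03,0],[0,0,-0.08,0],[0,0,-0.14,0],[0,0,-0.21,0],[0,0,-0.27,0],[0,0,-0.293,0],[0,0,-0.293,0],[0,0,-0.293,0]]]'; python3 -m jog '[[[-0.003,0.04,0,0],[-0.008,0.12,0,0],[-0.016,0.22,0,0],[-0.025,0.33,0,0],[-0.033,0.44,0,0],[-0.041,0.55,0,0],[-0.047,0.64,0,0],[-0.051,0.7,0,0],[-0.051,0.714,0,0],[-0.051,0.714,0,0],[-0.051,0.714,0,0]]]'
python3 - <<'E'
from h import *
import pickle
s=arm.get_state();print(s['ee_pos'],yaw(),s['wrist_force'],s['ft_torque'])
o={}
for n in('top','scene','wrist'): o[n]=cam(n)
pickle.dump(o,open('c2.pkl','wb'))
c=lambda im,x,y,w,h: cv2.resize(im[y:y+h,x:x+w],(400,300),interpolation=cv2.INTER_CUBIC)
save('pics/c2.png',np.vstack([np.hstack([c(o['top'][0],250,70,160,120),c(o['scene'][0],230,100,160,120)]),np.hstack([cv2.resize(o['wrist'][0],(480,300)),np.zeros((300,320,3),np.uint8)])]))
E
```

```text
t: 5.82
ee_pos: [0.5495, -0.2855, 0.3075]
orientation: [-0.11, 0.994, 0.001, -0.001]
wrist_force: [-0.5, -0.5, -7.1]
gripper_width: 0.027
finger_force: 69.8
t: 7.2
ee_pos: [0.5072, -0.0031, 0.3088]
orientation: [-0.11, 0.994, -0.0, -0.0]
wrist_force: [0.5, 0.1, -6.3]
gripper_width: 0.0273
finger_force: 70.8
[ 0.50719258 -0.00314257  0.30876516] 102.6460812967595 [ 0.54530292  0.05313993 -6.31516007] [0.02633568 0.04621091 0.06511098]
```

View pics/c2.png

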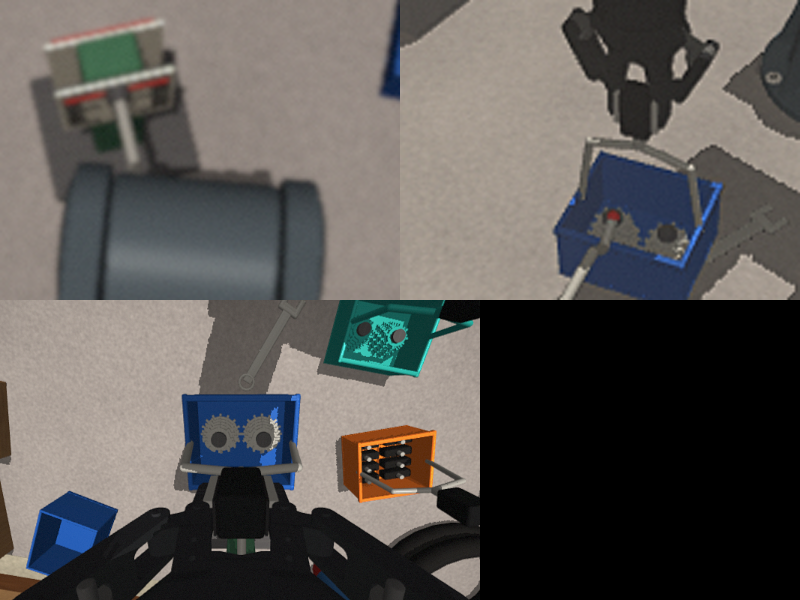

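The basket hangs upright in the gripper, with the bar's middle under the block. In scene the red tip, at about (315,186), lies in the bail opening below the bar. I go in along the hook.

```bash
python3 -m jog '[[[-0.015,0,0,0],[-0.05,0,0,0],[-0.09,0,0,0],[-0.13,0,0,0],[-0.17,0,0,0],[-0.205,0,0,0],[-0.224,0,0,0],[-0.224,0,0,0],[-0.224,0,0,0]]]'; python3 -m jog '[[[0,0,0.015,0],[0,0,0.03,0],[0,0,0.045,0],[0,0,0.06,0],[0,0,0.07,0],[0,0,0.08,0],[0,0,0.08,0],[0,0,0.08,0]]]'
python3 - <<'E'
from h import *
import pickle
s=arm.get_state();print(s['ee_pos'],yaw(),s['wrist_force'],s['ft_torque'])
o={}
for n in('top','scene'): o[n]=cam(n)
c=lambda im,x,y,w,h: cv2.resize(im[y:y+h,x:x+w],(400,300),interpolation=cv2.INTER_CUBIC)
save('pics/c3.png',np.hstack([c(o['top'][0],250,70,160,120),c(o['scene'][0],240,130,120,90)]))
E
```

```text
t: 8.48
ee_pos: [0.5943, 0.017, 0.3089]
orientation: [-0.11, 0.994, 0.0, -0.0]
wrist_force: [0.2, -0.3, -6.6]
gripper_width: 0.0269
finger_force: 70.9
t: 9.48
ee_pos: [0.5947, 0.0171, 0.2771]
orientation: [-0.11, 0.994, -0.0, 0.0]
wrist_force: [-0.2, -0.9, -6.1]
gripper_width: 0.0273
finger_force: 70.9
[0.59469463 0.01705729 0.27710319] 102.67679124064112 [-0.17662891 -0.92540381 -6.13503186] [-0.04894791  0.01626395 -0.06612571]
```

View pics/c3.png

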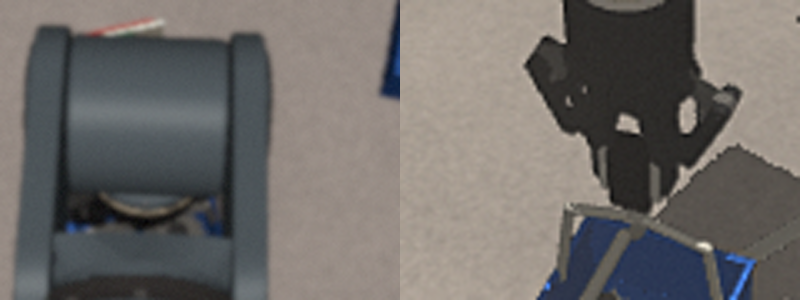

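The hook's rod runs under the bar's middle at about crop (637,232), and nothing touches yet. I let it down slowly.

```bash
python3 -m jog '[[[0,0,0.005,0],[0,0,0.01,0],[0,0,0.015,0],[0,0,0.02,0],[0,0,0.025,0],[0,0,0.03,0],[0,0,0.035,0],[0,0,0.04,0],[0,0,0.045,0],[0,0,0.05,0],[0,0,0.05,0],[0,0,0.05,0]]]'
```

```text
t: 11.08
ee_pos: [0.5946, 0.017, 0.257]
orientation: [-0.11, 0.994, -0.0, -0.0]
wrist_force: [-1.1, 0.3, -3.5]
gripper_width: 0.0273
finger_force: 71.0
```

```bash
python3 -m jog '[[[0,0,0.005,0],[0,0,0.01,0],[0,0,0.015,0],[0,0,0.02,0],[0,0,0.025,0],[0,0,0.03,0],[0,0,0.035,0],[0,0,0.04,0],[0,0,0.04,0],[0,0,0.04,0]]]'; python3 - <<'E'
from h import *
f=[]
for i in range(5): arm.get_image('top'); f.append(arm.get_state()['wrist_force'])
print(np.mean(f,0),np.std(f,0))
E
```

```text
t: 12.32
ee_pos: [0.5946, 0.0171, 0.241]
orientation: [-0.11, 0.994, -0.0, 0.0]
wrist_force: [-1.1, -0.2, -1.5]
gripper_width: 0.0272
finger_force: 71.4
[-1.39551648 -0.83888011 -0.07814353] [0.31606179 0.55167967 0.80774785]
```

```bash
python3 -m jog '[[[0.003,0,0.003,0],[0.005,0,0.006,0],[0.005,0,0.006,0],[0.005,0,0.006,0]]]' -1 20;  python3 -m jog '[[[0,0,0,0],[0,0,0,0],[0,0,0,0],[0,0,0,0],[0,0,0,0],[0,0,0,0]]]' -0.1 20; python3 -m jog '[[[0,0,0,0],[0,0,0,0],[0,0,0,0],[0,0,0,0],[0,0,0,0],[0,0,0,0],[0,0,0,0],[0,0,0,0]]]' 0.9
python3 - <<'E'
from h import *
im,K,E=cam('wrist');save('pics/w4.png',im)
im,K,E=cam('scene');save('pics/s4.png',cv2.resize(im[130:280,230:390],(640,600)))
E
```

```text
t: 13.08
ee_pos: [0.5933, 0.0167, 0.2388]
orientation: [-0.11, 0.994, -0.0, 0.001]
wrist_force: [5.8, 0.6, -0.1]
gripper_width: 0.0276
finger_force: 71.6
t: 13.82
ee_pos: [0.5926, 0.0166, 0.2385]
orientation: [-0.11, 0.994, 0.0, -0.0]
wrist_force: [-0.3, -0.0, 0.8]
gripper_width: 0.0384
finger_force: 0.0
t: 14.82
ee_pos: [0.5926, 0.0166, 0.2385]
orientation: [-0.11, 0.994, 0.0, -0.0]
wrist_force: [0.0, 0.3, 0.2]
gripper_width: 0.0811
finger_force: 0.0
```

View pics/w4.png

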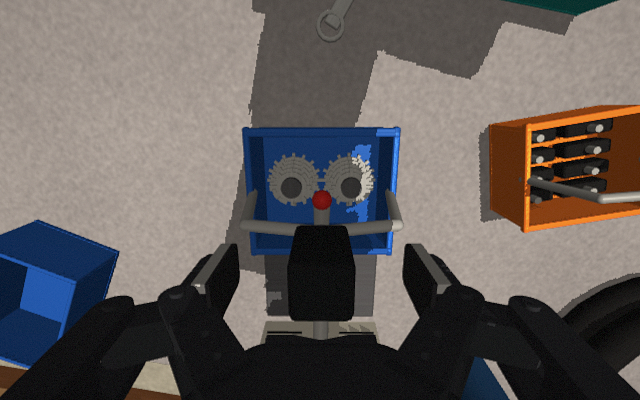

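View pics/s4.png

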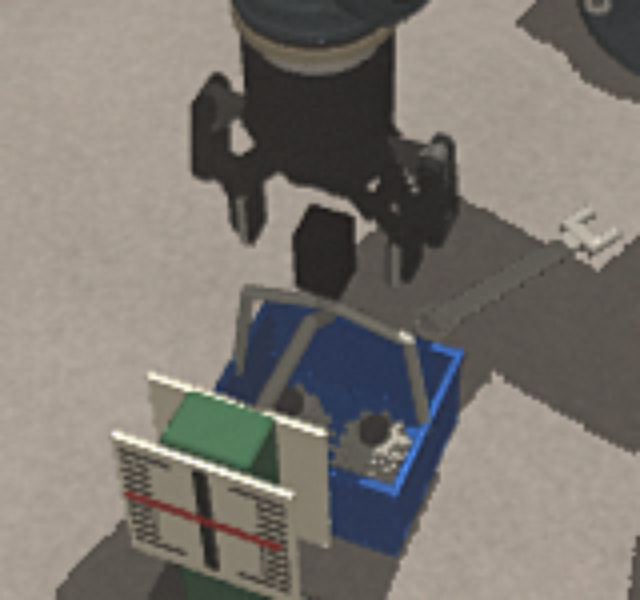

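Both views show the basket hanging upright by the bar's middle on the hook. The red tip is at wrist (321,200), the pointer has sunk and both fingers are clear. I retreat straight up and check that it is at rest.

```bash
python3 -m jog '[[[0,0,-0.03,0],[0,0,-0.08,0],[0,0,-0.15,0],[0,0,-0.22,0],[0,0,-0.28,0],[0,0,-0.3,0],[0,0,-0.3,0],[0,0,-0.3,0],[0,0,-0.3,0],[0,0,-0.3,0],[0,0,-0.3,0],[0,0,-0.3,0]]]'; python3 -m jog '[[[0,0,0,0],[0,0,0,0],[0,0,0,0],[0,0,0,0],[0,0,0,0],[0,0,0,0],[0,0,0,0],[0,0,0,0],[0,0,0,0],[0,0,0,0],[0,0,0,0],[0,0,0,0]]]'
python3 - <<'E'
from h import *
for n in('scene','wrist'):
    a=cam(n)[0].astype(int)
    for i in range(8):
        b=cam(n)[0].astype(int); d=abs(b-a).max(2)>40; print(n,d.sum(),end=' ')
im,K,E=cam('wrist')
print(proj(K,E,[.5946,.0171,.215]))
save('pics/w5.png',im)
E
```

```text
t: 16.42
ee_pos: [0.5926, 0.0166, 0.3584]
orientation: [-0.11, 0.994, -0.0, -0.0]
wrist_force: [0.3, 0.4, -1.0]
gripper_width: 0.0812
finger_force: 0.0
t: 17.92
ee_pos: [0.5926, 0.0166, 0.3585]
orientation: [-0.11, 0.994, 0.0, 0.0]
wrist_force: [-0.6, -0.7, 0.0]
gripper_width: 0.0807
finger_force: 0.0
scene 14 scene 13 scene 1 scene 1 scene 15 scene 14 scene 11 scene 15 wrist 42 wrist 64 wrist 44 wrist 27 wrist 41 wrist 62 wrist 29 wrist 67 [320.826066   189.70324238]
```

View pics/w5.png

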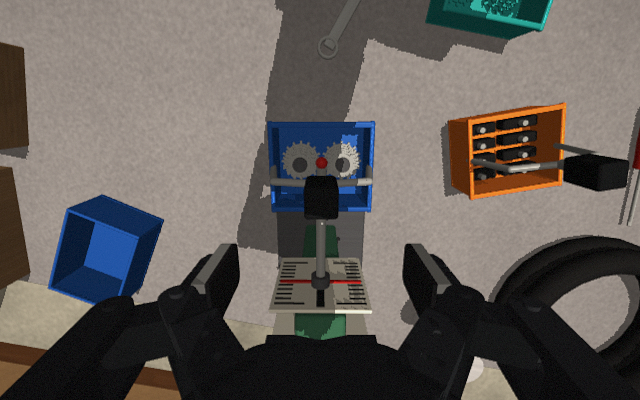

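The basket hangs centred on the hook, with its block at (320,197), and the arm is clear above. A few pixels still flicker, so I wait a little for any swing to die out.

```bash
for i in 1 2 3 4; do python3 -m jog '[[[0,0,0,0],[0,0,0,0],[0,0,0,0],[0,0,0,0],[0,0,0,0],[0,0,0,0],[0,0,0,0],[0,0,0,0],[0,0,0,0],[0,0,0,0],[0,0,0,0],[0,0,0,0]]]' | head -1; done
python3 - <<'E'
from h import *
a=cam('wrist')[0].astype(int)
for i in range(10):
    im=cam('wrist')[0];b=im.astype(int); d=abs(b-a).max(2)>40
    hsv=cv2.cvtColor(im,cv2.COLOR_RGB2HSV);m=((hsv[...,0]>105)&(hsv[...,0]<130)&(hsv[...,1]>130)).astype(np.uint8);m[:105]=0;m[225:]=0;m[:,:255]=0;m[:,390:]=0
    M=cv2.moments(m,True);print(d.sum(),d[:,250:390].sum(),round(M['m10']/M['m00'],2),round(M['m01']/M['m00'],2))
E
```

```text
t: 20.38
t: 21.88
t: 23.38
t: 24.88
26 9 320.86 159.71
47 32 320.88 159.69
76 64 320.86 159.71
75 62 320.91 159.74
82 33 320.96 159.77
36 24 320.85 159.77
61 49 320.82 159.76
77 53 320.87 159.76
55 48 320.89 159.79
34 17 320.94 159.74
```

It is at rest: the tray's centroid holds within 0.15 px. I hand it in.

```bash
python3 -c "
from bench import arm
print(arm.sign_off())"
```

```text
the job is handed in; nothing more can be done
None
```

The job is handed in, with no verdict shown: the blue basket hangs at rest by its bail's middle on the scale hook, lowered slowly, with the arm clear and the orange basket never approached.

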